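# Take the blue colour tray out from the middle of the stack

## Robot

A 6-joint arm with a two-finger parallel gripper is mounted at the origin on a cart in front of the work surface, level with it; the furniture and walls round the work are solid. World frame = base frame: x ahead of the robot, y to its left, z up, the work surface at z = 0. Lengths are in m, angles in rad, forces in N, time in s.
With the tool pointing down it reaches from about 0.3 to 0.775 m from the base axis. Payload 14.6 kg.
Tool frame: the origin (TCP) lies midway between the tips of the shut fingers; the grasp point (between the pads) lies arm.tcp_to_grasp behind it (arm.tcp_to_grasp is the distance from the TCP to the grasp point, in m); z points along the fingers, y is the line along which they close (so a half turn about z gives the same grasp; the last joint's range is limited). The gripper opens to 94 mm and grips with 3 to 60 N. Pads are 16 mm wide; open, the fingers measure 119 mm over their backs; the gripper's body (75 mm by 177 mm) begins 78 mm behind the grasp point.
Start: joints at [-1.377, 0.3, 1.521, -0, 1.321, -0.067], TCP at [0.142, -0.531, 0.205] pointing down, gripper open.
Joint ranges: [-3.03, 3.03], [-0.79, 2.21], [0.23, 2.52], [-1.04, 4.18], [0, 3.07], [-2.55, 2.55]. Speed limits (rad/s): [2.22, 2.22, 2.57, 3.14, 3.14, 3.14].

## Interface

Orientations are given as a unit quaternion [w, x, y, z].
In Python, from station import arm gives the robot as it stands.
- The arm moves only by the shell command python3 -m pendant 'ROWS'. ROWS is JSON, a list of rows, each a list of 3 entries, a list of its own where there are three numbers: the shift along the world's x, y, z each as a share of 300 mm, from -1 to 1, then the turn, a rotation vector about the world's x, y, z each as a share of 6 degrees, from -1 to 1, then the finger opening in mm, from 0 to 94. A call has 1 to 20 rows; each row shifts and turns the commanded pose from where the row before left it; what a row does not reach is not made up. A row lasts 1/12 s, in which the tool goes at most 41.7 mm and 7.16 degrees, less where a joint would pass 70% of its speed; a pose out of reach is approached as far as the arm can. A call with a number of a shift or a turn outside -1 to 1 is refused whole. A call with a gripper value outside its range is refused whole. The fingers move at their own pace and stop on an object; the grip force is fixed at half the most. Time passes only in rows, so rows that do not move let the fingers close. It gives the time, the measured TCP pose, the force, the opening and the grip force at its end, in the units of the state.
- arm.get_obs(): the state, without advancing time (a new reading comes with each control period).
- arm.read_camera(name): name is "scene" or "top" or "wrist"; returns a dict with "frame" (384x512x3 uint8, blue, green, red), "range_z" (384x512 float32, m along the optical axis (not along the pixel's ray), 0 where there is no reading), "camera_matrix" (3x3 intrinsics, pixels), "R" (3x3) and "t" (3): a world point X has camera coordinates R X + t. Camera axes: x right, y down, z forward; pixel columns grow to the right and rows downward; lengths in m; the calibration is good to about 2 mm. A picture is of the moment at which its call begins.
- arm.close_job(): hands the job in; it is judged then, once.
The state is a dict: "time_s": time; "q": joint angles; "qd": joint speeds; "joint_efforts": joint torques, N m; "position": TCP position; "eef_rot": TCP orientation; "ft_force": force on the tool from outside, world axes, zero at the start; "moment": the same for the moment, N m; "width": opening from 0.0 (shut) to 1.0 (fully open); "grip_force": force on a finger pad.
Only numpy, scipy, OpenCV 4.12 (cv2) and the standard library are available. Lean on these libraries where they do the work, as an engineer would, in place of code of your own. Each camera call takes 0.05 s, during which the arm holds its last target. There are 200 camera calls.

## Task

Three colour trays stand in a stack; the blue one in the middle is wanted on the cork mat. Lift the wooden top tray off and set it down by itself on the bare counter, put the blue tray upright in the middle of the cork mat with its long sides along the mat's long sides, and then stack the wooden top tray squarely back on the wooden bottom tray. Set the trays down rather than dropping them, and leave the bottom tray where it stands.

Things in the scene. Friction and masses are not known exactly. Their poses are not given: they have to be found in the camera images.
- top_tray_mid (a point): Top tray of the stack: an open tray of brown wood, 92 mm long (its x), 56 mm wide (its y), 36 mm high, walls 4 mm thick, six colour pans low inside; 0.1 to 0.2 kg. The point is the tray's centre, 18 mm above its underside; z is up. At the start its underside rests on the rim of the blue tray, 72 mm above the counter.
- blue_tray_mid (a point): Middle tray of the stack: an open tray painted blue, 92 mm long (its x), 56 mm wide (its y), 36 mm high, walls 4 mm thick, six colour pans low inside; 0.1 to 0.2 kg. The point is the tray's centre, 18 mm above its underside; z is up. At the start it rests on the rim of the bottom tray, its underside 36 mm above the counter. The trays stack flat floor on flat rim, without catches, square and flush within 2 mm.
- bottom_tray_mid (a point): Bottom tray of the stack: an open brown wooden tray just like the top one, standing loose on the counter, 92 mm long (its x), 56 mm wide (its y), 36 mm high, walls 4 mm thick, six colour pans low inside; 0.1 to 0.2 kg. The point is the tray's centre, 18 mm above its underside; z is up. A separate green tray of the same shape elsewhere on the counter is not part of the job.
- mat_mid (a point): Fixed flat cork mat on the counter, 150 mm long (its own x) and 110 mm wide (its own y), 3 mm thick. The point is the centre of its upper face. The mat lies to the left or the right of the stack, 0.3 m or more from it (centre to centre), and the counter half-way between stack and mat is bare and free for at least 75 mm all round.

How it is judged:
By the outcome, as a careful person would: the job done as asked, in the order asked, and still so for the second after the job is handed in, with the robot touching nothing.
It also fails if it takes over 64 s, if anything falls off the work surface, if the arm or the gripper's body presses on something with over 40 N, if the wrist force passes 120 N, or if a joint passes its speed limit or range.

## Working session

There is one attempt and no reset: what is moved stays moved. The work goes in short steps, Python scripts to look and compute and a shell command to move; the robot and the scene stay as the last step left them, time stands still between calls to the robot, and variables do not carry over. Pictures are saved under pics/ and viewed, at most 10 in all, crops included, and the job is handed in when it is done.

```bash
mkdir -p pics; ls
python3 - <<'E'
from station import arm
import cv2,numpy as np
o=arm.get_obs();print({k:np.round(v,3).tolist() for k,v in o.items()},arm.tcp_to_grasp)
for n in("top","scene"):
    c=arm.read_camera(n);cv2.imwrite(f"pics/{n}0.png",c["frame"]);np.savez(f"pics/{n}0.npz",**c)
    print(n,np.round(c["camera_matrix"],1).tolist(),np.round(c["R"],3).tolist(),np.round(c["t"],3))
E
```

```text
pics
{'time_s': 0.0, 'q': [-1.377, 0.3, 1.522, 0.0, 1.321, -0.067], 'qd': [0.001, -0.001, 0.001, 0.0, -0.0, 0.0], 'joint_efforts': [-0.003, -53.181, -35.274, 0.071, 0.024, -0.0], 'position': [0.142, -0.531, 0.205], 'eef_rot': [-0.001, 0.992, 0.13, -0.0], 'ft_force': [0.339, 0.522, -1.049], 'moment': [0.07, -0.025, 0.018], 'grip_force': 0.0, 'width': 1.0} 0.0188
top [[357.7, 0.0, 255.2], [0.0, 357.7, 198.6], [0.0, 0.0, 1.0]] [[-0.002, -1.0, -0.018], [-0.999, 0.002, -0.034], [0.034, 0.018, -0.999]] [0.007 0.481 0.925]
scene [[428.7, 0.0, 252.3], [0.0, 428.7, 196.1], [0.0, 0.0, 1.0]] [[-0.69, -0.723, -0.02], [-0.539, 0.532, -0.653], [0.483, -0.44, -0.757]] [0.339 0.332 0.831]
```

View pics/top0.png

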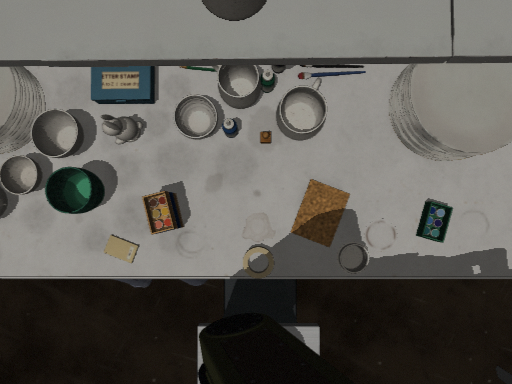

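View pics/scene0.png

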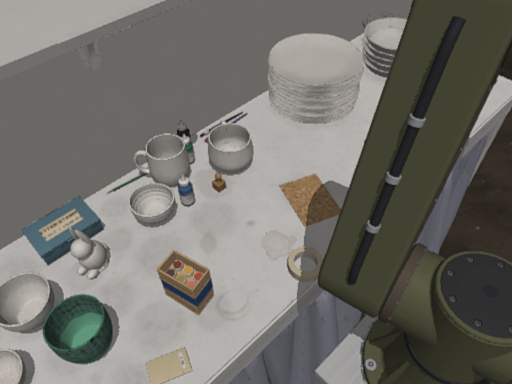

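The top view shows the stack at about (160,212), the mat at (321,212), with bare counter near (240,205). A tape roll sits at (258,260) and the green tray at (434,220), which I leave alone.

```bash
cat > h.py <<'E'
import numpy as np,cv2
def cloud(c):
    z=c["range_z"];v,u=np.indices(z.shape);K=c["camera_matrix"]
    P=np.stack([(u-K[0,2])/K[0,0]*z,(v-K[1,2])/K[1,1]*z,z],-1)
    W=(P-c["t"])@c["R"];W[z==0]=np.nan;return W
def rect(xy):
    (c,s,a)=cv2.minAreaRect((xy*1000).astype(np.float32))
    if s[0]<s[1]: s=s[::-1];a+=90
    a=(a+90)%180-90
    return np.round(np.r_[np.array(c),s],1),round(a,1)
E
python3 - <<'E'
from h import *
c=np.load("pics/top0.npz");W=cloud(c);f=c["frame"].astype(int)
m=np.zeros(W.shape[:2],bool);m[185:240,140:190]=1
t=m&(W[...,2]>.09)&(W[...,2]<.12);print("rim z",np.median(W[t][:,2]),rect(W[t][:,:2]))
h=cv2.cvtColor(c["frame"],cv2.COLOR_BGR2HSV)
m[:]=0;m[170:255,280:360]=1
k=(m&(h[...,0]<25)&(h[...,1]>90)).astype(np.uint8)
k=cv2.morphologyEx(k,cv2.MORPH_OPEN,np.ones((3,3)));k=k>0
print("mat z",np.median(W[k][:,2]),rect(W[k][:,:2]),k.sum())
i=(slice(175,275),slice(195,280));hh=W[i][...,2];mm=hh>.012;print("tall between",np.nanmedian(hh),[ (W[i][mm][:,:2].min(0)),W[i][mm][:,:2].max(0)])
E
```

```text
rim z 0.1055045394434233 (array([446.7, 232.3,  91.7,  56.8]), 14.3)
mat z nan (array([ 445.3, -163.2,  147.1,  108.4]), -21.5) 2382
tall between -0.0006065847451567576 [array([ 0.2878125 , -0.03956114]), array([0.35695204, 0.03717079])]
```

```bash
python3 -m pendant '[[[0.1,0.08,0.04],[0,0,0],94],[[0.1,0.08,0.04],[0,0,0],94],[[0.1,0.08,0.04],[0,0,0],94],[[0.1,0.08,0.04],[0,0,0],94],[[0.1,0.08,0.04],[0,0,0],94],[[0.1,0.08,0.04],[0,0,0],94],[[0.1,0.08,0.04],[0,0,0],94],[[0.1,0.08,0.04],[0,0,0],94],[[0.015,0.12,0],[0,0,0],94],[[0.015,0.12,0],[0,0,0],94],[[0.015,0.12,0],[0,0,0],94],[[0.015,0.12,0],[0,0,0],94],[[0.015,0.12,0],[0,0,0],94],[[0.015,0.12,0],[0,0,0],94],[[0.015,0.12,0],[0,0,0],94],[[0.015,0.12,0],[0,0,0],94],[[0.015,0.12,0],[0,0,0],94],[[0.015,0.12,0],[0,0,0],94],[[0.015,0.12,0],[0,0,0],94],[[0.015,0.12,0],[0,0,0],94]]'
```

```text
time_s: 1.77
position: [0.4355, 0.0945, 0.3014]
eef_rot: [0.0, 0.992, 0.13, -0.0]
ft_force: [1.3, -0.7, 0.8]
width: 1.001
grip_force: 0.0
```

```bash
python3 -m pendant '[[[0.01,0.115,0],[0,0,0],94],[[0.01,0.115,0],[0,0,0],94],[[0.01,0.115,0],[0,0,0],94],[[0.01,0.115,0],[0,0,0],94],[[0,0,0],[0,0,0],94],[[0,0,0],[0,0,0],94]]'
python3 - <<'E'
from h import *
from station import arm
c=arm.read_camera("wrist");cv2.imwrite("pics/w1.png",c["frame"]);np.savez("pics/w1.npz",**c)
W=cloud(c);t=(W[...,2]>.1)&(W[...,2]<.116)&(np.hypot(W[...,0]-.447,W[...,1]-.232)<.08)
print("rim z",np.median(W[t][:,2]),rect(W[t][:,:2]),t.sum(),arm.get_obs()["position"])
E
```

```text
time_s: 2.27
position: [0.4475, 0.2317, 0.3007]
eef_rot: [0.0, 0.991, 0.131, -0.001]
ft_force: [0.2, 0.1, -0.5]
width: 0.998
grip_force: 0.0
rim z 0.10929556970443224 (array([445.1, 233.9,  91.9,  56.1]), 14.5) 891 [0.44759577 0.23062852 0.30095275]
```

View pics/w1.png

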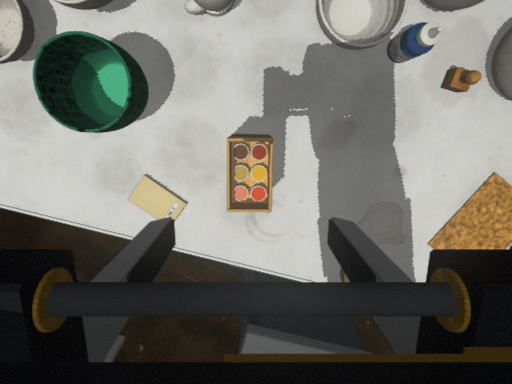

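The wrist view shows the stack at (250,173), upright and clear of its neighbours. Top and wrist measurements agree to 2 mm. I'm descending to grasp the top tray.

```bash
python3 -m pendant '[[[-0.005,0.008,-0.118],[0,0,-0.08],94],[[0,0,-0.118],[0,0,0],94],[[0,0,-0.118],[0,0,0],94],[[0,0,-0.118],[0,0,0],94],[[0,0,-0.118],[0,0,0],94],[[0,0,-0.08],[0,0,0],94],[[0,0,-0.04],[0,0,0],94],[[0,0,-0.033],[0,0,0],94],[[0,0,0],[0,0,0],94],[[0,0,0],[0,0,0],94]]'
```

```text
time_s: 3.15
position: [0.4467, 0.2325, 0.0791]
eef_rot: [-0.0, 0.992, 0.125, 0.0]
ft_force: [-0.3, 0.2, 0.5]
width: 1.002
grip_force: 0.0
```

```bash
python3 -m pendant '[[[0,0,0],[0,0,0],70],[[0,0,0],[0,0,0],66],[[0,0,0],[0,0,0],62],[[0,0,0],[0,0,0],58],[[0,0,0],[0,0,0],50],[[0,0,0],[0,0,0],50],[[0,0,0],[0,0,0],50],[[0,0,0],[0,0,0],50],[[0,0,0],[0,0,0],50]]'
```

```text
time_s: 3.9
position: [0.4463, 0.2331, 0.0787]
eef_rot: [-0.0, 0.992, 0.126, 0.0]
ft_force: [-1.4, 0.6, 2.4]
width: 0.593
grip_force: 30.0
```

```bash
python3 -m pendant '[[[0,0,0.02],[0,0,0],50],[[0,0,0.05],[0,0,0],50],[[0,0,0.1],[0,0,0],50],[[0,0,0.1],[0,0,0],50],[[0,-0.05,0.02],[0,0,0],50],[[0,-0.1,0],[0,0,0],50],[[0,-0.11,0],[0,0,0],50],[[0,-0.11,0],[0,0,0],50],[[0,-0.11,0],[0,0,0],50],[[0,-0.11,0],[0,0,0],50],[[0,-0.07,-0.05],[0,0,0],50],[[0,0,-0.1],[0,0,0],50],[[0,0,-0.1],[0,0,0],50],[[0,0,-0.1],[0,0,0],50],[[0,0,-0.08],[0,0,0],50],[[0,0,-0.05],[0,0,0],50],[[0,0,-0.025],[0,0,0],50],[[0,0,0],[0,0,0],50],[[0,0,0],[0,0,0],50]]'
```

```text
time_s: 5.48
position: [0.4466, 0.035, 0.0146]
eef_rot: [0.0, 0.992, 0.126, 0.0]
ft_force: [0.7, 0.3, -0.9]
width: 0.594
grip_force: 30.0
```

```bash
python3 -m pendant '[[[0,0,-0.01],[0,0,0],50],[[0,0,-0.008],[0,0,0],50],[[0,0,-0.005],[0,0,0],50],[[0,0,0],[0,0,0],50],[[0,0,0],[0,0,0],50]]'
```

```text
time_s: 5.9
position: [0.4464, 0.035, 0.0073]
eef_rot: [0.0, 0.992, 0.126, 0.0]
ft_force: [-0.7, 0.3, -2.1]
width: 0.593
grip_force: 30.0
```

```bash
python3 -m pendant '[[[0,0,-0.003],[0,0,0],50],[[0,0,0],[0,0,0],50],[[0,0,0],[0,0,0],50]]'
```

```text
time_s: 6.15
position: [0.4466, 0.035, 0.0067]
eef_rot: [0.0, 0.992, 0.126, 0.0]
ft_force: [-2.2, 0.1, 5.7]
width: 0.594
grip_force: 30.0
```

```bash
python3 -m pendant '[[[0,0,0],[0,0,0],60],[[0,0,0],[0,0,0],66],[[0,0,0],[0,0,0],80],[[0,0,0],[0,0,0],94],[[0,0,0],[0,0,0],94],[[0,0,0],[0,0,0],94],[[0,0,0.05],[0,0,0],94],[[0,0,0.1],[0,0,0],94],[[0,0,0.12],[0,0,0],94],[[0,0.05,0.12],[0,0,0],94],[[0,0.11,0.08],[0,0,0],94],[[0,0.11,0.08],[0,0,0],94],[[0,0.11,0.08],[0,0,0],94],[[0,0.11,0.06],[0,0,0],94],[[0,0.11,0],[0,0,0],94],[[0,0.058,0],[0,0,0],94],[[0,0,0],[0,0,0],94],[[0,0,0],[0,0,0],94]]'
cat > look.py <<'E'
import sys
from h import *
from station import arm
# args: name zlo zhi x y [x y zlo zhi ...]
c=arm.read_camera("wrist");cv2.imwrite(f"pics/{sys.argv[1]}.png",c["frame"]);np.savez(f"pics/{sys.argv[1]}.npz",**c)
W=cloud(c);a=list(map(float,sys.argv[2:]))
for x,y,lo,hi in zip(*[iter(a)]*4):
    t=(W[...,2]>lo)&(W[...,2]<hi)&(np.hypot(W[...,0]-x,W[...,1]-y)<.075)
    print(np.round(np.median(W[t][:,2]),4),rect(W[t][:,:2]),t.sum())
print(arm.get_obs()["position"])
E
python3 look.py w2 .446 .233 .062 .08 .4465 .035 .028 .045
```

```text
time_s: 7.65
position: [0.446, 0.2327, 0.2129]
eef_rot: [0.0, 0.992, 0.127, -0.0]
ft_force: [-0.0, 0.2, 0.3]
width: 1.001
grip_force: 0.0
0.0732 (array([445.1, 233.4,  91. ,  56.1]), 14.5) 1184
0.0366 (array([446. ,  35.6,  91.7,  57.1]), 14.6) 1396
[0.44615451 0.23198249 0.21292855]
```

View pics/w2.png

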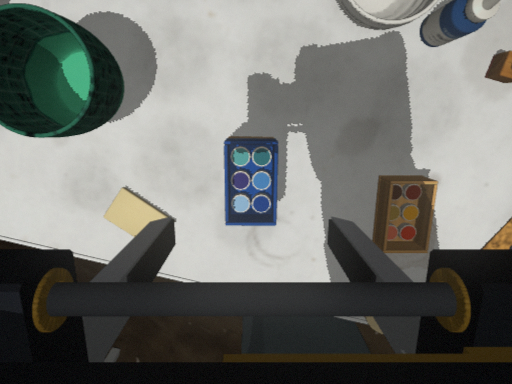

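The wrist view shows the blue tray still stacked at (250,182), and the wooden top tray standing alone at (406,214). Next I grasp the blue one.

```bash
python3 -m pendant '[[[-0.002,0.003,-0.1],[0,0,0],94],[[0,0,-0.12],[0,0,0],94],[[0,0,-0.12],[0,0,0],94],[[0,0,-0.1],[0,0,0],94],[[0,0,-0.08],[0,0,0],94],[[0,0,-0.047],[0,0,0],94],[[0,0,0],[0,0,0],94],[[0,0,0],[0,0,0],70],[[0,0,0],[0,0,0],66],[[0,0,0],[0,0,0],62],[[0,0,0],[0,0,0],58],[[0,0,0],[0,0,0],50],[[0,0,0],[0,0,0],50],[[0,0,0],[0,0,0],50],[[0,0,0],[0,0,0],50],[[0,0,0],[0,0,0],50]]'
```

```text
time_s: 9.03
position: [0.4459, 0.2334, 0.0435]
eef_rot: [-0.0, 0.992, 0.126, 0.0]
ft_force: [-0.9, -1.0, 5.3]
width: 0.592
grip_force: 30.0
```

```bash
python3 -m pendant '[[[0,0,0.02],[0,0,0],50],[[0,0,0.05],[0,0,0],50],[[0,0,0.1],[0,0,0],50],[[0,0,0.1],[0,0,0],50],[[0,-0.06,0.1],[0,0,0],50],[[0,-0.11,0],[0,0,-0.3],50],[[0,-0.12,0],[0,0,-0.6],50],[[0,-0.12,0],[0,0,-0.6],50],[[0,-0.12,0],[0,0,-0.6],50],[[0,-0.12,0],[0,0,-0.6],50],[[0,-0.12,0],[0,0,-0.6],50],[[0,-0.12,0],[0,0,-0.6],50],[[0,-0.12,0],[0,0,-0.6],50],[[0,-0.12,0],[0,0,-0.6],50],[[0,-0.12,0],[0,0,-0.6],50],[[0,-0.12,0],[0,0,-0.6],50],[[0,-0.072,0],[0,0,-0.3],50],[[0,0,0],[0,0,0],50],[[0,0,0],[0,0,0],50]]'
python3 - <<'E'
from station import arm
from h import *
for n in("wrist","top"):
    c=arm.read_camera(n);cv2.imwrite(f"pics/{n}3.png",c["frame"]);np.savez(f"pics/{n}3.npz",**c)
    if n=="top":continue
    W=cloud(c);h=cv2.cvtColor(c["frame"],cv2.COLOR_BGR2HSV)
    k=(h[...,0]<25)&(h[...,1]>90)&(np.hypot(W[...,0]-.445,W[...,1]+.163)<.1)&(abs(W[...,2])<.012)
    print("mat",np.median(W[k][:,2]),rect(W[k][:,:2]),k.sum())
E
```

```text
time_s: 10.62
position: [0.4453, -0.1999, 0.154]
eef_rot: [-0.0, 0.976, -0.218, -0.0]
ft_force: [0.6, 0.3, -1.9]
width: 0.593
grip_force: 30.0
mat 0.0047376361307564585 (array([ 462.4, -171.1,  109.4,  106.4]), 68.8) 4427
```

View pics/wrist3.png

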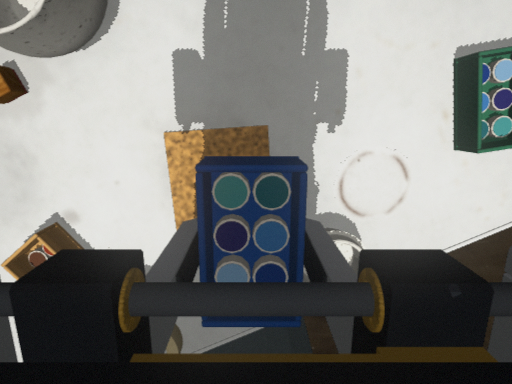

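The wrist view shows the held blue tray at (251,240). The mat's far edge runs (165,132)–(268,127) with the tool to the right of centre, because I moved about 36 mm and 4° too far. Both views put the mat centre at about (0.445, −0.1635) with yaw −21.4°, so I correct to that and lower.

```bash
python3 -m pendant '[[[0,0.06,0],[0,0,0.32],50],[[0,0.06,0],[0,0,0.31],50],[[0,0,-0.06],[0,0,0],50],[[0,0,-0.1],[0,0,0],50],[[0,0,-0.1],[0,0,0],50],[[0,0,-0.1],[0,0,0],50],[[0,0,-0.06],[0,0,0],50],[[0,0,-0.03],[0,0,0],50],[[0,0,0],[0,0,0],50],[[0,0,0],[0,0,0],50]]'
```

```text
time_s: 11.55
position: [0.4461, -0.1629, 0.0199]
eef_rot: [0.0, 0.983, -0.185, 0.0]
ft_force: [0.4, -0.0, -0.7]
width: 0.591
grip_force: 30.0
```

```bash
python3 -m pendant '[[[-0.003,-0.002,-0.01],[0,0,0],50],[[0,0,-0.01],[0,0,0],50],[[0,0,-0.006],[0,0,0],50],[[0,0,-0.003],[0,0,0],50],[[0,0,0],[0,0,0],50],[[0,0,0],[0,0,0],50]]'
```

```text
time_s: 12.05
position: [0.4449, -0.164, 0.0106]
eef_rot: [0.0, 0.983, -0.185, 0.0]
ft_force: [0.3, -0.1, -1.5]
width: 0.595
grip_force: 30.0
```

```bash
python3 -m pendant '[[[0,0,-0.003],[0,0,0],50],[[0,0,0],[0,0,0],50],[[0,0,0],[0,0,0],50]]'
```

```text
time_s: 12.3
position: [0.4449, -0.164, 0.0105]
eef_rot: [0.0, 0.983, -0.185, 0.0]
ft_force: [-6.7, 2.5, 15.8]
width: 0.594
grip_force: 30.0
```

```bash
python3 -m pendant '[[[0,0,0],[0,0,0],60],[[0,0,0],[0,0,0],66],[[0,0,0],[0,0,0],80],[[0,0,0],[0,0,0],94],[[0,0,0],[0,0,0],94],[[0,0,0],[0,0,0],94],[[0,0,0.05],[0,0,0],94],[[0,0,0.1],[0,0,0],94],[[0,0,0.12],[0,0,0],94],[[0,0,0.12],[0,0,0],94],[[0,0,0.12],[0,0,0],94],[[0,0,0.12],[0,0,0],94],[[0,0,0.12],[0,0,0],94],[[0,0,0],[0,0,0],94],[[0,0,0],[0,0,0],94]]'; python3 look.py w4 .445 -.1635 .03 .048
python3 - <<'E'
from h import *
c=np.load("pics/w4.npz")
W=cloud(c);h=cv2.cvtColor(c["frame"],cv2.COLOR_BGR2HSV)
k=(h[...,0]<25)&(h[...,1]>90)&(np.hypot(W[...,0]-.445,W[...,1]+.163)<.1)&(abs(W[...,2])<.012)
k=cv2.morphologyEx(k.astype(np.uint8),cv2.MORPH_OPEN,np.ones((3,3)))>0
print("mat",rect(W[k][:,:2]))
E
```

```text
time_s: 13.55
position: [0.4453, -0.1641, 0.236]
eef_rot: [0.0, 0.983, -0.185, 0.002]
ft_force: [0.2, 0.0, 0.1]
width: 0.998
grip_force: 0.0
0.0402 (array([ 443.8, -163.6,   92. ,   56.1]), -21.4) 878
[ 0.44474316 -0.16387015  0.23433704]
mat (array([ 442. , -163.3,  147.6,  109.3]), -21.3)
```

View pics/w4.png

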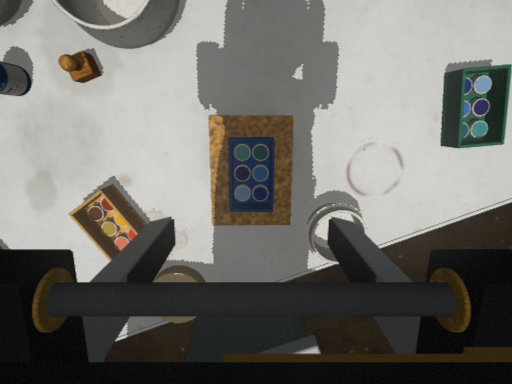

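The wrist view shows the blue tray upright, centred on the mat at (251,175) to within about 2 mm and aligned. Now I go to the wooden top tray.

```bash
python3 -m pendant '[[[0,0.04,0],[0,0,0.5],94],[[0,0.08,0],[0,0,0.7],94],[[0,0.08,0],[0,0,0.7],94],[[0,0.08,0],[0,0,0.7],94],[[0,0.08,0],[0,0,0.7],94],[[0.005,0.08,0],[0,0,0.7],94],[[0,0.08,0],[0,0,0.7],94],[[0,0.08,0],[0,0,0.7],94],[[0,0.063,0],[0,0,0.58],94],[[0,0,0],[0,0,0],94],[[0,0,0],[0,0,0],94]]'
```

```text
time_s: 14.52
position: [0.4458, 0.0354, 0.2332]
eef_rot: [-0.0, 0.992, 0.127, -0.001]
ft_force: [0.5, 0.0, -0.1]
width: 1.0
grip_force: 0.0
```

```bash
python3 look.py w5 .446 .035 .028 .045 .446 .233 .028 .045; python3 -m pendant '[[[0.002,0,-0.1],[0,0,0],94],[[0,0,-0.12],[0,0,0],94],[[0,0,-0.12],[0,0,0],94],[[0,0,-0.12],[0,0,0],94],[[0,0,-0.12],[0,0,0],94],[[0,0,-0.09],[0,0,0],94],[[0,0,-0.055],[0,0,0],94],[[0,0,-0.025],[0,0,0],94],[[0,0,0],[0,0,0],94],[[0,0,0],[0,0,0],70],[[0,0,0],[0,0,0],66],[[0,0,0],[0,0,0],62],[[0,0,0],[0,0,0],58],[[0,0,0],[0,0,0],50],[[0,0,0],[0,0,0],50],[[0,0,0],[0,0,0],50],[[0,0,0],[0,0,0],50],[[0,0,0],[0,0,0],50]]'
```

```text
0.0373 (array([445.2,  35.2,  92. ,  56. ]), 14.6) 876
0.0365 (array([444.5, 233.8,  91.9,  57.2]), 13.5) 1343
[0.44597472 0.03474954 0.23347147]
time_s: 16.07
position: [0.4471, 0.035, 0.0099]
eef_rot: [0.0, 0.992, 0.126, 0.0]
ft_force: [-1.2, -0.8, 5.7]
width: 0.593
grip_force: 30.0
```

```bash
python3 -m pendant '[[[0,0,0.02],[0,0,0],50],[[0,0,0.05],[0,0,0],50],[[0,0,0.1],[0,0,0],50],[[0,0,0.1],[0,0,0],50],[[0,0.04,0.08],[0,0,0],50],[[0,0.1,0.02],[0,0,0],50],[[0,0.1,0],[0,0,0],50],[[0,0.06,0],[0,0,0],50],[[0,0,0],[0,0,0],50],[[0,0,0],[0,0,0],50]]'; python3 look.py w6 .446 .233 .028 .045 .4465 .125 .12 .165
python3 - <<'E'
from h import *
for n in("w5","w6"):
    c=np.load(f"pics/{n}.npz");W=cloud(c)
    k=(W[...,2]>.03)&(W[...,2]<.043)&(np.hypot(W[...,0]-.446,W[...,1]-.233)<.065)
    k=cv2.morphologyEx(k.astype(np.uint8),cv2.MORPH_OPEN,np.ones((2,2)))
    nn,l,s,_=cv2.connectedComponentsWithStats(k,connectivity=8);k=l==1+s[1:,4].argmax()
    print(n,rect(W[k][:,:2]),k.sum())
E
```

```text
time_s: 16.9
position: [0.4466, 0.1255, 0.1206]
eef_rot: [0.0, 0.992, 0.127, -0.0]
ft_force: [0.5, 0.2, -2.1]
width: 0.591
grip_force: 30.0
0.0368 (array([444.4, 233.8,  92.2,  56.8]), 13.2) 2327
0.1283 (array([444.8, 125.6,  92.6,  80. ]), 14.4) 12973
[0.44667376 0.12488019 0.12052695]
w5 (array([438.3, 241.7,  98. ,  75.4]), 13.2) 1199
w6 (array([436.4, 238.8, 104.1,  70. ]), 13.1) 2110
```

View pics/w6.png

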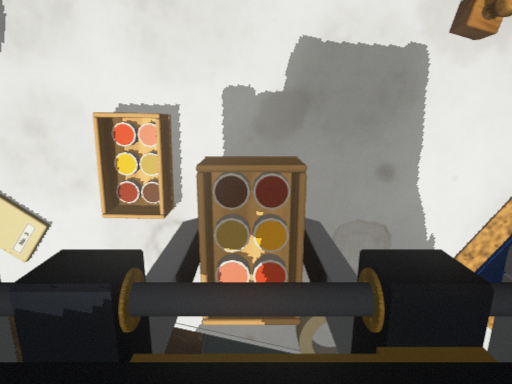

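The wrist view shows the bottom tray alone at (134,165) and the held wooden tray at (251,240). The bottom tray is at (0.4444, 0.2338) with yaw 13.3°, and the held tray is at yaw 14.4°. I go over and align.

```bash
python3 -m pendant '[[[-0.002,0.05,0],[0,0,-0.1],50],[[0,0.1,0],[0,0,-0.09],50],[[0,0.1,0],[0,0,0],50],[[0,0.08,0],[0,0,0],50],[[0,0.032,0],[0,0,0],50],[[0,0,-0.05],[0,0,0],50],[[0,0,-0.08],[0,0,0],50],[[0,0,-0.06],[0,0,0],50],[[0,0,-0.03],[0,0,0],50],[[0,0,0],[0,0,0],50],[[0,0,0],[0,0,0],50]]'; python3 -c "
from station import arm;print(arm.get_obs()['position'])"
```

```text
time_s: 17.87
position: [0.4466, 0.233, 0.0549]
eef_rot: [0.0, 0.993, 0.116, -0.0]
ft_force: [0.4, -0.6, -0.9]
width: 0.599
grip_force: 30.0
[0.4466436  0.2330319  0.05493505]
```

```bash
python3 -m pendant '[[[-0.0015,0.0015,-0.01],[0,0,0],50],[[0,0,-0.01],[0,0,0],50],[[0,0,-0.006],[0,0,0],50],[[0,0,0],[0,0,0],50],[[0,0,0],[0,0,0],50]]'; python3 -m pendant '[[[0,0,-0.003],[0,0,0],50],[[0,0,0],[0,0,0],50]]'
```

```text
time_s: 18.28
position: [0.4459, 0.2341, 0.0469]
eef_rot: [-0.0, 0.993, 0.117, 0.0]
ft_force: [-0.1, 0.0, -2.8]
width: 0.592
grip_force: 30.0
time_s: 18.45
position: [0.4459, 0.2341, 0.0459]
eef_rot: [-0.0, 0.993, 0.117, 0.0]
ft_force: [-0.2, 0.9, -1.2]
width: 0.592
grip_force: 30.0
```

```bash
python3 -m pendant '[[[0,0,-0.002],[0,0,0],50],[[0,0,0],[0,0,0],50],[[0,0,0],[0,0,0],50]]'
```

```text
time_s: 18.7
position: [0.446, 0.2341, 0.0459]
eef_rot: [-0.0, 0.993, 0.117, 0.0]
ft_force: [-3.4, -1.0, 7.5]
width: 0.593
grip_force: 30.0
```

Contact at 7.5 N. Next I release, rise and check the stack.

```bash
python3 -m pendant '[[[0,0,0],[0,0,0],60],[[0,0,0],[0,0,0],66],[[0,0,0],[0,0,0],80],[[0,0,0],[0,0,0],94],[[0,0,0],[0,0,0],94],[[0,0,0],[0,0,0],94],[[0,0,0.05],[0,0,0],94],[[0,0,0.1],[0,0,0],94],[[0,0,0.12],[0,0,0],94],[[0,-0.03,0.12],[0,0,0],94],[[0,-0.1,0.09],[0,0,0],94],[[0,-0.12,0],[0,0,0],94],[[0,-0.12,0],[0,0,0],94],[[0,-0.12,0],[0,0,0],94],[[0,-0.12,0],[0,0,0],94],[[0,-0.06,0],[0,0,0],94],[[0,0,0],[0,0,0],94],[[0,0,0],[0,0,0],94]]'; python3 look.py w7 .446 .233 .064 .08
python3 - <<'E'
from h import *
from station import arm
c=arm.read_camera("scene");cv2.imwrite("pics/s7.png",cv2.resize(c["frame"][210:340,120:250],None,fx=4,fy=4,interpolation=cv2.INTER_CUBIC))
w=cv2.imread("pics/w7.png");cv2.imwrite("pics/w7c.png",cv2.resize(w[:256,:256],None,fx=2,fy=2))
E
```

```text
time_s: 20.2
position: [0.4459, 0.0326, 0.1893]
eef_rot: [-0.0, 0.993, 0.116, 0.0]
ft_force: [0.3, -0.5, -0.0]
width: 0.999
grip_force: 0.0
0.0721 (array([444. , 233.8,  91.5,  57.3]), 13.6) 2351
[0.44589483 0.0332901  0.18926405]
```

View pics/s7.png

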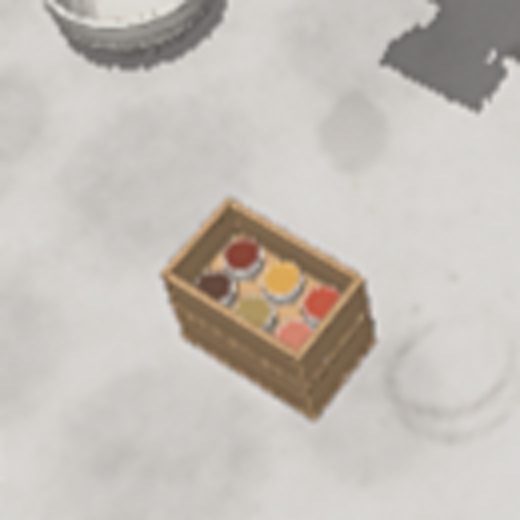

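View pics/w7c.png

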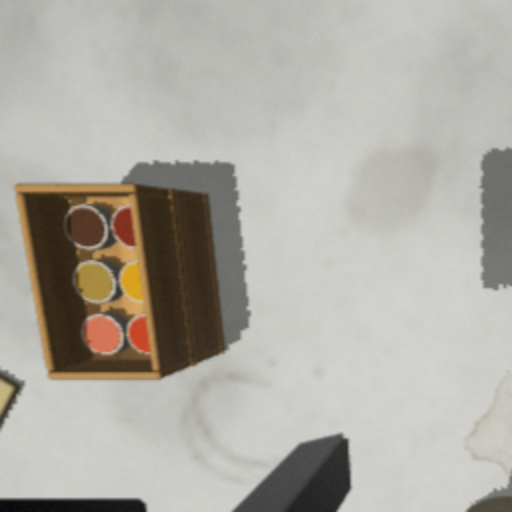

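Both crops show the wooden top tray flush and square on the wooden bottom tray, with the seam level at (240,345) in the scene crop. The rim is at (444.0, 233.8) mm and 13.6°, against the bottom tray's (444.4, 233.8) and 13.3°. The gripper is clear.

```bash
python3 -c "
from station import arm;print(arm.close_job())"
```

```text
the job is handed in; nothing more can be done
None
```

The job is handed in: the blue tray is centred on the cork mat within about 2 mm and aligned with its long sides, the wooden top tray is back square on the bottom tray within about 1 mm, and the robot finished clear at about 20 s; the judge's verdict was not shown.

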